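Tip the short slide box out of a sprung rack and stand it in the issue tray

TASK

Get the short slide box out of the tightly packed rack: reach behind its top edge and tip it forward over the rack's lip until it leans out of the row on its own, then take it by the spine that sticks out, lift it clear and stand it upright on its base in the issue tray beside the jar, without dropping it. Leave the other boxes standing upright in the rack, and do not disturb the jar, the bottle and the beaker.

Things in the scene. Friction and masses are not known exactly. Their poses are not given: they have to be found in the camera images.
- rack: Grey steel bench rack, fixed. Origin: on the bench under the middle of the rack; x points to the back, y along the row, z up. Floor 6 thick with slick white liner (boxes stand at z 6), x -64 to 70, y -150 to 150. Boxes fill y -80 to 140, each from x -50 (spine, robot side) to 50. Open above. End plates 120 high at y 142 and -148. Bench height is z 0.
- rack_lip (a point): Middle of the top edge of the rack's front lip. The lip is 4 thick (rack x -56.5 to -52.5), runs the whole length before the spines and rises 12 above the floor plate, so that a box cannot be slid out.
- rack_rod (a point): Middle of the upper of two round rods, 6 thick, along the back of the rack (rack x 60, heights 45 and 85), 7 behind the boxes. Above the rods the back is open.
- press_plate (a point): Middle of the inner face of the sprung end plate (96 deep, 110 high) at the row's -y end. It squeezes the row along +y with about 11 N. That friction keeps a tipped box leaning where it is left, up to about 25 degrees (it settles back by up to 5); tipping takes about 5 to 10 N at its top. When a box leaves, the spring closes up the row by its thickness.
- short_box: The box to fetch: grey plastic slide box, 100 deep (x), 44 thick (y), 132 high (z), 0.2 to 0.42 kg, hinged lid, clasp and card on the spine. The shortest of the row (others 152 to 157), in place two, three or four, no gap at either side. Origin: centre of underside; -x is the spine, axes as the rack's at the start. It tips about its lower spine edge (own x -50, z 0).
- short_box_top (a point): Centre of the top face of the short box.
- short_box_spine (a point): Point on the spine face of the short box, 20 below its top, middle of its thickness. Leaving the squeezed row the box drags with about 10 to 20 N and can turn between the fingers, so it needs a firm grip.
- box_a: Other grey slide box, 100 x 44 x 154, full of glass (0.54 kg), same axes and origin as the short box; in one of places two to four.
- box_b: Other grey slide box, 100 x 44 x 157, full of glass (0.55 kg), same axes and origin; in one of places two to four.
- box_end: Black slide box, 100 x 40 x 152, 0.52 kg, at the +y end of the row; origin centre of underside.
- carton: Cardboard carton, 100 x 48 x 152, 0.58 kg, at the -y end of the row; origin centre of underside.
- tray: White plastic issue tray, open above, outside 190 (x) by 250 (y) by 30 high, walls and floor 4 thick (the box stands at z = 4); fixed. Origin: centre of its underside.
- jar: Squat amber glass jar, 58 across, 60 high, standing anywhere in the tray; origin centre of its underside.
- reagent_bottle: Amber bottle, 60 across, 130 high, on the bench near the robot, in front; origin centre of its underside.
- beaker: Glass beaker, 64 across, 85 high, on the bench at the back between rack and tray; origin centre of its underside.
Not all that is in view belongs to the job. What is shaped like the short_box but pink is not meant. What is shaped like the box_end but blue is not meant.

How it is judged (in metres and radians):
On the way:
1. the short box leans forward out of the row by itself (more than about 9 degrees), foot still inside the rack, robot not touching it (angle between short_box's own z axis and vertical between 0.15 and 0.8 rad and x of short_box_top in the frame of rack below -0.015 m and z of short_box in the frame of rack below 0.045 m and x of short_box in the frame of rack between -0.03 and 0.03 m and contact force between each of the arm, the fingers and short_box below 0.05 N), for 0.2 s.
At the end, for the whole second after the job is handed in: The short box stands upright (within 6 degrees) on its base on the tray floor, at rest; the other four boxes stand upright (within 7 degrees) on the rack's floor; jar, bottle and beaker are within 30 mm of where they were (angle between short_box's own z axis and vertical below 0.1 rad and height (world z) of short_box_top above 0.1 m and z of short_box in the frame of tray between 0.001 and 0.008 m and x of short_box in the frame of tray between -0.091 and 0.091 m and y of short_box in the frame of tray between -0.121 and 0.121 m and linear speed of short_box below 0.02 m/s and angle between each of box_a, box_b, box_end, carton's own z axis and vertical below 0.12 rad and z of box_a in the frame of rack between 0.003 and 0.012 m and z of box_b in the frame of rack between 0.003 and 0.012 m and z of box_end in the frame of rack between 0.003 and 0.012 m and z of carton in the frame of rack between 0.003 and 0.012 m and distance of each of jar, reagent_bottle, beaker from where it was at the start of the episode below 0.03 m); the robot touches nothing.
It fails at once if the short box is dropped or falls over (moves faster than 0.6 m/s while not held) (linear speed of short_box above 0.6 m/s and contact force between the fingers and short_box below 0.01 N).
It fails at once if another box of the row is tipped by more than 20 degrees (angle between any of box_a, box_b, box_end, carton's own z axis and vertical above 0.35 rad).
It fails at once if the jar, bottle or beaker is knocked over or pushed more than 30 mm (distance of any of jar, reagent_bottle, beaker from where it was at the start of the episode above 0.03 m).
It also fails if it takes over 58 s, if anything falls off the work surface, if the arm or the gripper's body presses on something with over 40 N, if the wrist force passes 120 N, or if a joint passes its speed limit or range.

ROBOT

A 6-joint arm with a two-finger parallel gripper is mounted at the origin on the work surface. World frame = base frame: x ahead of the robot, y to its left, z up, the work surface at z = 0. Lengths are in mm, angles in degrees, forces in N, time in s.
With the tool pointing down it reaches from about 350 to 850 mm from the base axis. Payload 8.1 kg.
Tool frame: the origin (TCP) lies midway between the tips of the shut fingers; the grasp point (between the pads) lies 19 mm behind it (r.tcp_to_grasp is the distance from the TCP to the grasp point, in mm); z points along the fingers, y is the direction in which the jaws open and shut (so a half turn about z gives the same grasp; the last joint's range is limited). The gripper opens to 85 mm and grips with 20 to 120 N. Pads are 22 mm wide; open, the fingers measure 114 mm over their backs; the gripper's body (76 mm by 85 mm) begins 54 mm behind the grasp point. The pads swing forward as they close: fully open they stand 13 mm farther back than shut.
Start: joints at [-77.888, 7.471, 85.268, -0, 87.261, -4.893], TCP at [175.497, -573.765, 231.292] pointing down, gripper open.
Joint ranges: [-169.43, 169.43], [-51.17, 129.36], [1.28, 143.12], [-76.62, 256.62], [0, 156.53], [-152.29, 152.29]. Speed limits (degrees/s): [136.94, 136.94, 159.86, 180, 180, 180].

INTERFACE

Orientations are given as [roll, pitch, yaw] about the fixed x, y, z axes, in that order (R = Rz(yaw) Ry(pitch) Rx(roll)).
In Python, from bench import r gives the robot as it stands.
- The arm moves only by the tool jog_arm, never from a script. Its argument "targets" is a list of rows, each a list of 7 numbers: the shift along the tool's x, y, z in m, then the turn, a rotation vector about the tool's x, y, z in rad, then the closure, from 0 (fully open) to 1 (shut). In form: [[dx, dy, dz, wx, wy, wz, claw], ...]. A call has 1 to 5 rows; each row is the pose to reach, as a shift and turn from the pose commanded when the call began, along the tool's axes at that moment; what a row does not reach only later rows make up. A row lasts 1/12 s, in which the tool goes at most 41.7 mm and 7.16 degrees, less where a joint would pass 70% of its speed; a pose out of reach is approached as far as the arm can. A call with a gripper value outside its range is refused whole. The fingers move at their own pace and stop on an object; "newtons" is the grip in N (left out, the last holds). Time passes only in rows, so rows that repeat a pose let the fingers close. It gives the time, the measured TCP pose, the force and the opening at its end, in the units of the state.
- r.sense(): the state, without advancing time (a new reading comes with each control period).
- r.snapshot(name): name is "scene" or "top"; returns a dict with "pixels" (480x640x3 uint8, red, green, blue), "fx", "fy", "cx", "cy" (pixels), "origin" and "attitude" of the camera in the world. Camera axes: x right, y down, z forward; pixel columns grow to the right and rows downward; lengths in mm; the calibration is good to about 2 mm. A picture is of the moment at which its call begins. There is no depth.
- r.hand_in(): hands the job in, once; it reports no verdict.
The state is a dict: "time": time; "joint_pos": joint angles; "qd": joint speeds; "joint_efforts": joint torques, N m; "tool_pos": TCP position; "tcp_rot": TCP orientation; "ft_force": force on the tool from outside, world axes, zero at the start; "wrist_torque": the same for the moment, N m; "finger_gap": finger opening in mm.
Only numpy, scipy, OpenCV 4.12 (cv2) and the standard library are available. Lean on these libraries where they do the work, as an engineer would, in place of code of your own. Each camera call takes 0.05 s, during which the arm holds its last target.

## Working session

There is one attempt and no reset: what is moved stays moved. The work goes in short steps, Python scripts to look and compute and a tool call to move; the robot and the scene stay as the last step left them, time stands still between calls to the robot, and variables do not carry over. Pictures are saved under pics/ and viewed, and the job is handed in when it is done.

Besides the shell and the picture viewer there is one more tool, called by a JSON object that holds its "method" and its "body". jog_arm: Moves the arm, as the interface text tells. Its arguments: {"type":"object","properties":{"targets":{"type":"array","items":{"type":"array","items":{"type":"number"}}},"newtons":{"type":"number"}},"required":["targets"]}

```bash
ls; mkdir -p pics; python3 - <<'E'
from bench import r
import cv2
print(r.sense(), r.tcp_to_grasp)
for n in("scene","top"):
    s=r.snapshot(n); cv2.imwrite(f"pics/{n}0.png",s["pixels"][:,:,::-1])
    print({k:v for k,v in s.items() if k!="pixels"})
E
```

```text
pics
{'time': 0.0, 'joint_pos': array([-7.78891796e+01,  7.51449075e+00,  8.53284028e+01,  3.47204261e-04,
        8.72606413e+01, -4.89303005e+00]), 'qd': array([ 0.11963094, -0.0124923 , -0.09428671,  0.03369931,  0.03917341,
       -0.05697568]), 'joint_efforts': array([-1.82345084e-03, -5.69400537e+01, -5.00556993e+01, -4.48512310e-04,
        1.46819896e-02,  1.19047615e-05]), 'tool_pos': array([ 175.37269796, -573.23873853,  230.25925549]), 'tcp_rot': array([-1.79896872e+02, -9.17659015e-03,  1.70038253e+01]), 'ft_force': array([-0.5984047 , -0.47339845, -0.48651709]), 'wrist_torque': array([-0.00129503, -0.0219981 , -0.03849568]), 'finger_gap': 85.45864151334847} 18.700000000000003
{'fx': 588.2446946842913, 'fy': 588.2446946842913, 'cx': 312.13392566054324, 'cy': 244.83873844544496, 'origin': array([1591.76558555, -245.51372316,  792.75967059]), 'attitude': array([-122.09658441,   -0.58393834,   72.31589822])}
{'fx': 500.87889965904554, 'fy': 500.87889965904554, 'cx': 329.2692946627121, 'cy': 239.269905132199, 'origin': array([ 401.90815178,  100.27094278, 1237.87801624]), 'attitude': array([-173.24231269,    0.36155303,  -91.50253089])}
```

View pics/scene0.png

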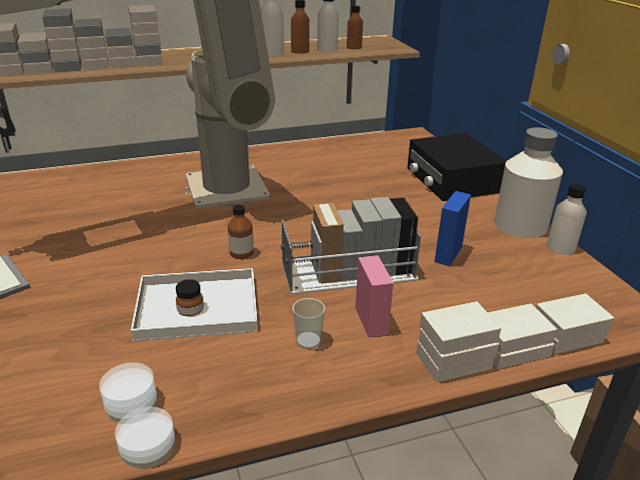

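View pics/top0.png

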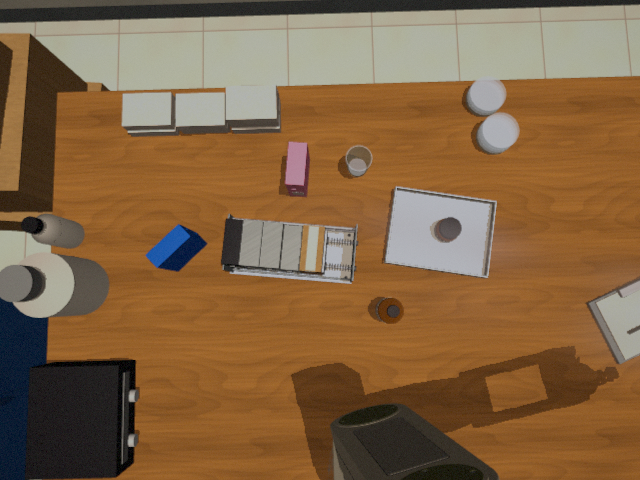

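The top view shows (from +y, left) the black box, grey, grey, grey, carton. In the scene view the short one is next to the carton, at about (350,230). Next come zoomed crops for measuring.

```bash
cat > h.py <<'E'
import numpy as np, cv2
from scipy.spatial.transform import Rotation as Ro
from bench import r
def cam(s): return np.array(s["origin"]),Ro.from_euler('xyz',s["attitude"],degrees=True).as_matrix()
def pix(s,u,v,z):
    o,R=cam(s); d=R@np.array([(u-s["cx"])/s["fx"],(v-s["cy"])/s["fy"],1.]); return o+d*(z-o[2])/d[2]
def proj(s,P):
    o,R=cam(s); c=(np.atleast_2d(P)-o)@R; return np.c_[s["fx"]*c[:,0]/c[:,2]+s["cx"],s["fy"]*c[:,1]/c[:,2]+s["cy"]]
def crop(s,name,x,y,w,h,k):
    im=s["pixels"][y:y+h,x:x+w,::-1]; cv2.imwrite("pics/"+name,cv2.resize(im,None,fx=k,fy=k,interpolation=cv2.INTER_CUBIC))
E
python3 - <<'E'
from h import *
import pickle
s=r.snapshot("top"); crop(s,"t1.png",215,205,150,90,5)
c=r.snapshot("scene"); crop(c,"s1.png",275,185,155,115,5)
crop(s,"t2.png",370,175,140,145,4)
pickle.dump((s,c),open("snap0.pkl","wb"))
E
```

```text
(no output)
```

View pics/t1.png

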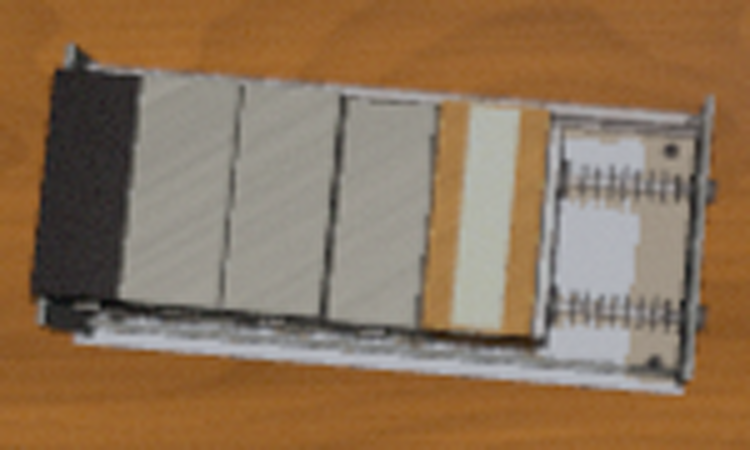

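View pics/s1.png

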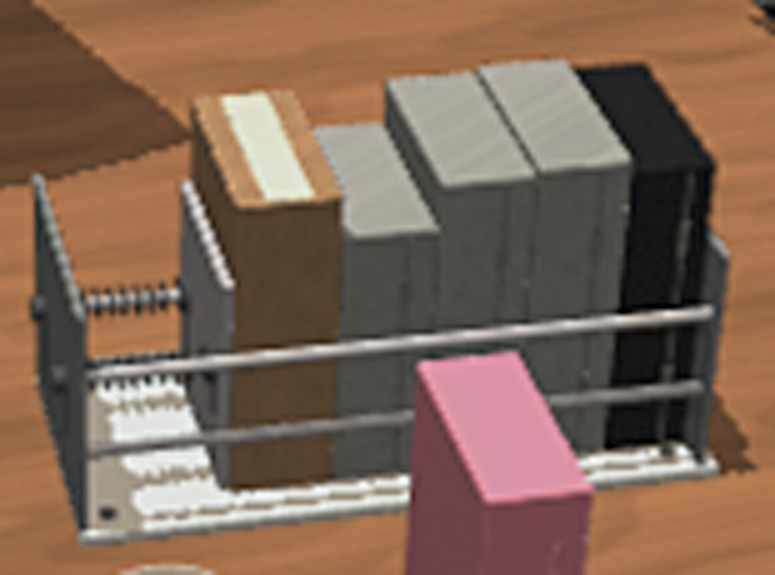

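View pics/t2.png

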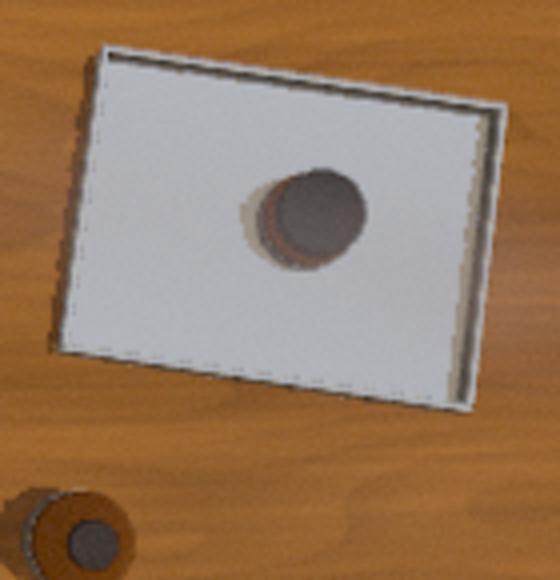

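```bash
cat > fit.py <<'E'
from h import *
import pickle
from scipy.optimize import least_squares
s,c=pickle.load(open("snap0.pkl","rb"))
T=[((55,70),(50,140,158)),((33,300),(-50,140,158)),((551,112),(50,-80,158)),((535,338),(-50,-80,158)),
 ((345,98),(50,12,138)),((438,105),(50,-32,138)),((420,328),(-50,-32,138)),((328,318),(-50,12,138)),((140,76),(50,100,158)),((120,300),(-50,100,158))]
S=[((240,208),(50,-80,158)),((340,198),(50,-32,158)),((345,237),(50,-32,138)),((438,231),(50,12,138)),((714,165),(50,140,158)),((195,100),(-50,-80,158)),((385,128),(-50,12,138)),((320,128),(-50,-32,138))]
f=lambda p,ox,oy,k:((p[0]+.5)/k-.5+ox,(p[1]+.5)/k-.5+oy)
Tu=np.array([f(p,215,205,5) for p,_ in T]);Su=np.array([f(p,275,185,5) for p,_ in S])
TL=np.array([q for _,q in T],float);SL=np.array([q for _,q in S],float)
def W(p,L): 
    return L@Ro.from_euler('z',p[2]).as_matrix().T+[p[0],p[1],0]
def res(p,t=1,sc=1): return np.r_[t*(proj(s,W(p,TL))-Tu).ravel(),sc*(proj(c,W(p,SL))-Su).ravel()]
for w in((1,1),(1,0),(0,1)):
    o=least_squares(res,[400,130,-.05],args=w,x_scale=[100,100,.1]);print(w,o.x[:2],np.degrees(o.x[2]));
o=least_squares(res,[400,130,-.05],x_scale=[100,100,.1])
print(res(o.x).reshape(-1,2).round(1).tolist())
# tray corners (crop t2, k4, off 370,175) z=30
for p in[(104,47),(506,103),(470,410),(60,352)]: print("tray",pix(s,*f(p,370,175,4),30).round(1))
print("jar top",pix(s,*f((322,212),370,175,4),60).round(1)); print("bottle",pix(s,*f((94,545),370,175,4),130).round(1))
print("beaker base",pix(s,358,168,0).round(1),"rim",pix(s,358.5,158,85).round(1))
E
python3 fit.py
```

```text
(1, 1) [518.97471259 197.48071099] -6.1964003175059865
(1, 0) [517.85189276 197.00482512] -5.955934505752729
(0, 1) [524.58541212 197.03227761] -8.418295047733032
[[-1.1, -1.0], [-1.6, -1.4], [0.1, -1.3], [-0.6, -0.7], [0.1, -0.5], [1.2, -0.3], [0.8, -0.0], [-0.7, 0.3], [0.1, -0.7], [-0.6, 0.1], [-0.6, -1.0], [1.2, -1.0], [-0.2, -0.9], [0.7, -1.5], [1.9, -1.5], [-0.9, -1.0], [-0.3, -2.4], [-5.7, -0.8]]
tray [671.6 -62.3  30. ]
tray [ 629.9 -306.3   30. ]
tray [ 443.4 -272.5   30. ]
tray [484.8 -27.9  30. ]
jar top [ 561.7 -183.1   60. ]
bottle [371.8 -31.7 130. ]
beaker base [728.3  26.8   0. ] rim [730.1  29.9  85. ]
```

```bash
sed -i 's/,((320,128),(-50,-32,138))\]/]/' fit.py; python3 fit.py | head -4; python3 -c "
from h import *;import pickle
s,c=pickle.load(open('snap0.pkl','rb'))
print('pink',pix(s,297,193,120),pix(s,290,195,0))"
cat >> h.py <<'E'
RK=np.array([518.5,197.3,0]); RY=-6.1
TR=np.array([557.4,-167.3,0]); TY=-9.7
def rk(x,y,z): return RK+Ro.from_euler('z',RY,degrees=True).apply([x,y,z])
def down(yaw,tilt=0,axisyaw=RY):
    """tool down with yaw, then tilt deg about the y axis of frame axisyaw (positive: tool top goes to +x, tips go to -x)"""
    ax=Ro.from_euler('z',axisyaw,degrees=True).apply([0,1,0])
    return Ro.from_rotvec(ax*np.radians(tilt))*Ro.from_euler('xyz',[180,0,yaw],degrees=True)
def delta(P,R):
    s=r.sense(); R0=Ro.from_euler('xyz',s["tcp_rot"],degrees=True)
    d=R0.inv().apply(np.array(P)-s["tool_pos"])/1000; w=(R0.inv()*R).as_rotvec()
    print("t",round(s["time"],2),"pos",s["tool_pos"].round(1),"rpy",s["tcp_rot"].round(1),"F",s["ft_force"].round(1),"gap",round(s["finger_gap"],1))
    print("row",np.r_[d,w].round(4).tolist())
E
python3 - <<'E'
from h import *
delta(list(rk(85,-10,260)),down(83.9))
E
```

```text
(1, 1) [518.77244724 196.78224967] -5.947064855537401
(1, 0) [517.85189276 197.00482512] -5.955934505752729
(0, 1) [524.07802486 195.1518265 ] -6.762050726199309
[[-0.9, -0.6], [-1.2, -1.1], [0.3, -1.4], [-0.1, -0.8], [0.3, -0.4], [1.5, -0.3], [1.3, 0.0], [-0.3, 0.5], [0.3, -0.4], [-0.2, 0.4], [-0.8, -0.9], [0.9, -1.0], [-0.4, -0.9], [0.5, -1.6], [1.5, -1.6], [-1.3, -1.0], [-0.7, -2.4]]
pink [642.37538963 174.40478756 120.        ] [663.5510922  200.07376191   0.        ]
t 0.2 pos [ 175.4 -573.4  230.6] rpy [-179.9   -0.    17. ] F [ 0.5 -0.2 -0.2] gap 85.4
row [0.6277, -0.5942, -0.0286, -0.001, -0.0008, -1.1676]
```

{"method": "jog_arm", "body": {"targets": [[0.628, -0.594, -0.03, 0, 0, -1.168, 1], [0.628, -0.594, -0.03, 0, 0, -1.168, 1], [0.628, -0.594, -0.03, 0, 0, -1.168, 1], [0.628, -0.594, -0.03, 0, 0, -1.168, 1], [0.628, -0.594, -0.03, 0, 0, -1.168, 1]]}}

```text
time: 0.62
tool_pos: [278.7, -390.9, 238.2]
tcp_rot: [-180.0, -0.0, 53.1]
ft_force: [1.1, -0.5, -0.1]
finger_gap: 25.6
```

```bash
python3 - <<'E'
from h import *
delta(list(rk(80,-10,260)),down(83.9))
E
```

```text
t 0.62 pos [ 278.7 -390.9  238.2] rpy [-180.    -0.    53.1] F [ 1.1 -0.5 -0.1] gap 25.6
row [0.6468, -0.0872, -0.0216, -0.0002, -0.0003, -0.537]
```

{"method": "jog_arm", "body": {"targets": [[0.645, -0.087, -0.022, 0, 0, -0.52, 1], [0.645, -0.087, -0.022, 0, 0, -0.52, 1], [0.645, -0.087, -0.022, 0, 0, -0.52, 1], [0.645, -0.087, -0.022, 0, 0, -0.52, 1], [0.645, -0.087, -0.022, 0, 0, -0.52, 1]]}}

```text
time: 1.03
tool_pos: [381.3, -209.6, 245.7]
tcp_rot: [180.0, 0.0, 83.0]
ft_force: [1.3, 0.6, 1.2]
finger_gap: -0.1
```

```bash
python3 - <<'E'
from h import *
delta(list(rk(80,-10,260)),down(83.9))
E
```

```text
t 1.03 pos [ 381.3 -209.6  245.7] rpy [180.   0.  83.] F [1.3 0.6 1.2] gap -0.1
row [0.4117, 0.1671, -0.0143, 0.0005, 0.0003, -0.015]
```

{"method": "jog_arm", "body": {"targets": [[0.4, 0.162, -0.014, 0, 0, -0.015, 1], [0.4, 0.162, -0.014, 0, 0, -0.015, 1], [0.4, 0.162, -0.014, 0, 0, -0.015, 1], [0.4, 0.162, -0.014, 0, 0, -0.015, 1], [0.4, 0.162, -0.014, 0, 0, -0.015, 1]]}}

```text
time: 1.45
tool_pos: [483.7, -28.0, 252.5]
tcp_rot: [180.0, 0.0, 83.5]
ft_force: [0.4, -1.5, 0.6]
finger_gap: -0.1
```

```bash
python3 - <<'E'
from h import *
delta(list(rk(80,-10,220)),down(83.9))
E
```

```text
t 1.45 pos [483.7 -28.  252.5] rpy [180.    0.   83.5] F [ 0.4 -1.5  0.6] gap -0.1
row [0.2184, 0.089, 0.0325, 0.0005, 0.0001, -0.0074]
```

{"method": "jog_arm", "body": {"targets": [[0.212, 0.086, 0.01, 0, 0, -0.006, 1], [0.212, 0.086, 0.01, 0, 0, -0.006, 1], [0.212, 0.086, 0.01, 0, 0, -0.006, 1], [0.212, 0.086, 0.01, 0, 0, -0.006, 1], [0.212, 0.086, 0.01, 0, 0, -0.006, 1]]}}

```text
time: 1.87
tool_pos: [583.3, 154.7, 242.8]
tcp_rot: [-180.0, 0.0, 83.8]
ft_force: [0.4, -0.8, 0.8]
finger_gap: 0.2
```

{"method": "jog_arm", "body": {"targets": [[0.012, 0.004, 0.02, 0, 0, 0, 1], [0.012, 0.004, 0.02, 0, 0, 0, 1], [0.012, 0.004, 0.02, 0, 0, 0, 1]]}}

```text
time: 2.12
tool_pos: [587.0, 164.6, 221.1]
tcp_rot: [-179.8, 0.1, 83.9]
ft_force: [0.2, -1.1, 0.1]
finger_gap: 0.2
```

```bash
python3 - <<'E'
from h import *
delta(list(rk(75,-10,122)),down(83.9))
s=r.snapshot("top"); crop(s,"t3.png",200,130,180,170,4)
c=r.snapshot("scene"); crop(c,"s3.png",275,130,160,170,4)
P=r.sense()["tool_pos"];print(proj(s,P),proj(c,P))
E
```

```text
t 2.12 pos [587.  164.6 221.1] rpy [-1.798e+02  1.000e-01  8.390e+01] F [ 0.2 -1.1  0.1] gap 0.2
row [0.0154, 0.0038, 0.0991, -0.0039, 0.0015, 0.0002]
[[299.34306678 208.31589216]] [[350.16964424 200.79341347]]
```

View pics/t3.png

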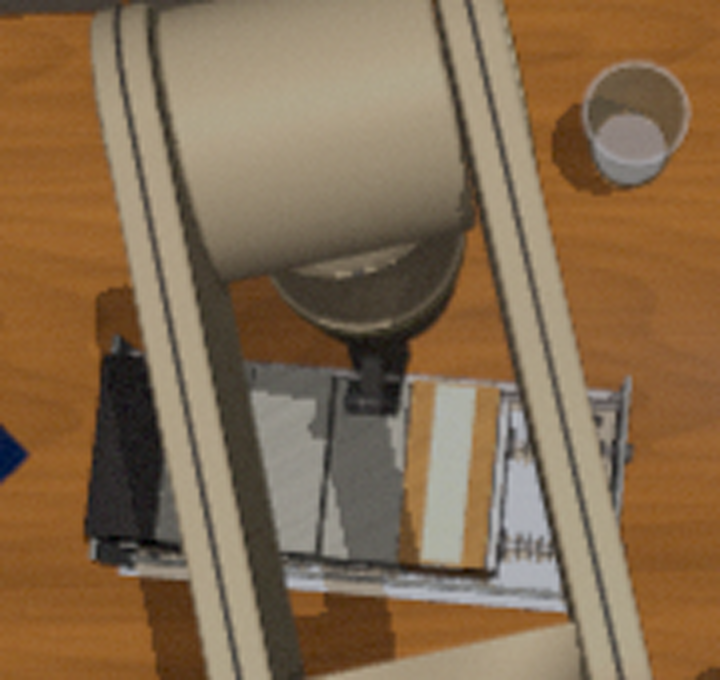

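View pics/s3.png

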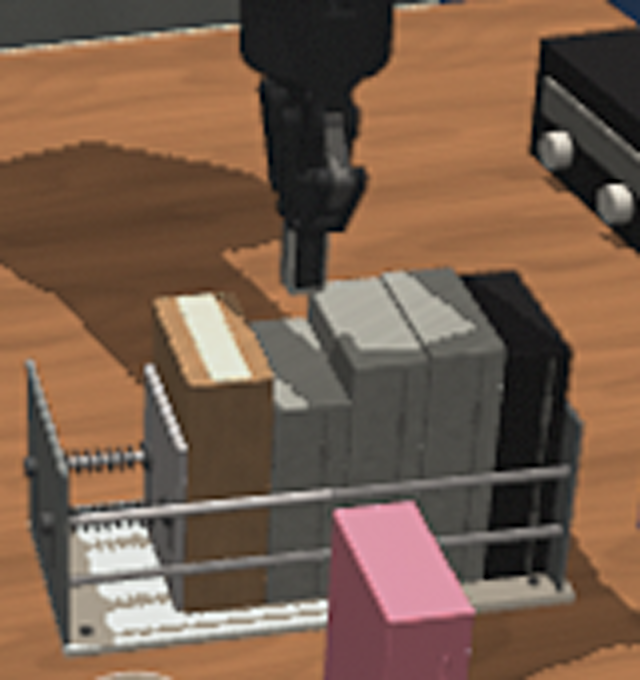

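The fingers are shut and hang at the back end of the short box, tip at about (350,201) in the scene image where the projection predicts it. I'll line up, then lower behind the top edge.

{"method": "jog_arm", "body": {"targets": [[0.015, 0.004, 0, 0, 0, 0, 1], [0.015, 0.004, 0.02, 0, 0, 0, 1], [0.015, 0.004, 0.05, 0, 0, 0, 1], [0.015, 0.004, 0.08, 0, 0, 0, 1], [0.015, 0.004, 0.098, 0, 0, 0, 1]]}}

```text
time: 2.63
tool_pos: [592.9, 176.9, 123.6]
tcp_rot: [-179.9, 0.0, 83.7]
ft_force: [0.7, -0.1, -0.7]
finger_gap: 0.2
```

{"method": "jog_arm", "body": {"targets": [[0, 0, 0, 0, 0, 0, 1], [0, 0, 0, 0, 0, 0, 1]]}}

```text
time: 2.8
tool_pos: [593.3, 177.3, 125.5]
tcp_rot: [-179.9, 0.0, 83.7]
ft_force: [-0.7, 0.1, 1.1]
finger_gap: -0.1
```

```bash
python3 - <<'E'
from h import *
delta(list(rk(67,-10,122)),down(83.9))
c=r.snapshot("scene"); crop(c,"s4.png",275,130,160,170,4)
E
```

```text
t 2.8 pos [593.3 177.3 125.5] rpy [-179.9    0.    83.7] F [-0.7  0.1  1.1] gap -0.1
row [0.0019, -0.0096, 0.0036, -0.0009, 0.0004, -0.003]
```

View pics/s4.png

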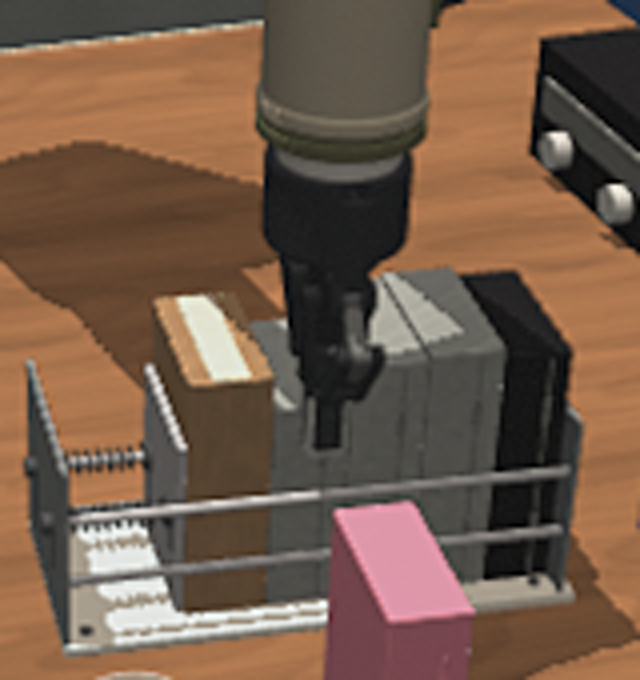

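{"method": "jog_arm", "body": {"targets": [[0.002, -0.005, 0.002, 0, 0, 0, 1], [0.002, -0.01, 0.002, 0, 0, 0, 1], [0.002, -0.01, 0.002, 0, 0, 0, 1]]}}

```text
time: 3.1
tool_pos: [584.0, 182.0, 124.9]
tcp_rot: [179.9, -0.0, 83.8]
ft_force: [0.4, 0.8, -0.7]
finger_gap: 0.1
```

```bash
cat >> h.py <<'E'
def rkinv(P): return Ro.from_euler('z',-RY,degrees=True).apply(np.array(P)-RK)
def arc(angs,pre=0):
    s=r.sense(); R0=Ro.from_euler('xyz',s["tcp_rot"],degrees=True); p0=np.array(s["tool_pos"])
    print("t",round(s["time"],2),"rackpos",rkinv(p0).round(1),"rpy",s["tcp_rot"].round(1),"F",s["ft_force"].round(1))
    P=rk(-50,-10,6); ax=Ro.from_euler('z',RY,degrees=True).apply([0,1,0]); n=rk(1,0,0)-RK
    for a in angs:
        q=Ro.from_rotvec(-ax*np.radians(a)); p=P+q.apply(p0-P-n*pre)
        print(a,np.r_[R0.inv().apply(p-p0)/1000,(R0.inv()*q*R0).as_rotvec()].round(4).tolist())
E
python3 -c "
from h import *
arc([3,6,9,12,15,18,20],0)"
```

```text
t 3.1 rackpos [ 66.7  -8.2 124.9] rpy [179.9  -0.   83.8] F [ 0.4  0.8 -0.7]
3 [-0.0, -0.0064, -0.006, -0.0524, 0.0001, -0.0]
6 [-0.0, -0.013, -0.0116, -0.1047, 0.0001, -0.0001]
9 [-0.0, -0.02, -0.0168, -0.1571, 0.0002, -0.0001]
12 [-0.0, -0.0272, -0.0217, -0.2094, 0.0003, -0.0002]
15 [-0.0, -0.0347, -0.0262, -0.2618, 0.0003, -0.0002]
18 [-0.0, -0.0424, -0.0303, -0.3142, 0.0004, -0.0003]
20 [-0.0, -0.0476, -0.0328, -0.3491, 0.0005, -0.0003]
```

{"method": "jog_arm", "body": {"targets": [[-0.001, -0.003, 0, 0, 0, 0, 1], [-0.001, -0.0065, -0.003, -0.026, 0, 0, 1], [-0.001, -0.0095, -0.006, -0.052, 0, 0, 1], [-0.001, -0.0125, -0.009, -0.078, 0, 0, 1], [-0.001, -0.016, -0.0116, -0.105, 0, 0, 1]]}}

```text
time: 3.52
tool_pos: [569.0, 182.4, 135.8]
tcp_rot: [173.7, -0.0, 83.8]
ft_force: [4.9, -0.3, -2.5]
finger_gap: -0.1
```

```bash
python3 - <<'E'
from h import *
arc([0,3,6,9,12,14,16],0)
c=r.snapshot("scene"); crop(c,"s5.png",275,130,160,170,4)
E
```

```text
t 3.52 rackpos [ 51.8  -9.5 135.8] rpy [173.7  -0.   83.8] F [ 4.9 -0.3 -2.5]
0 [0.0, 0.0, 0.0, 0.0, 0.0, 0.0]
3 [-0.0, -0.0063, -0.0059, -0.0524, 0.0001, -0.0]
6 [-0.0, -0.013, -0.0114, -0.1047, 0.0002, -0.0001]
9 [-0.0, -0.0199, -0.0166, -0.1571, 0.0002, -0.0001]
12 [-0.0, -0.027, -0.0214, -0.2094, 0.0003, -0.0001]
14 [-0.0, -0.032, -0.0244, -0.2443, 0.0004, -0.0001]
16 [-0.0, -0.037, -0.0272, -0.2793, 0.0004, -0.0002]
```

View pics/s5.png

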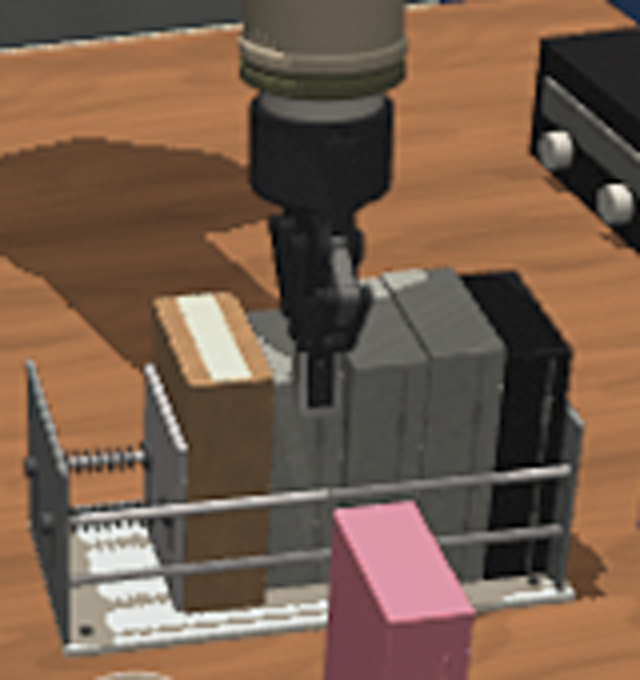

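The finger is centred on the back face at about (318,385), the box has started to tip, and the force is only about 5 N. I'll continue the arc.

{"method": "jog_arm", "body": {"targets": [[0, -0.0052, -0.0048, -0.042, 0, 0, 1], [0, -0.0105, -0.0095, -0.085, 0, 0, 1], [0, -0.016, -0.0137, -0.127, 0, 0, 1], [0, -0.0215, -0.0177, -0.169, 0, 0, 1], [0, -0.027, -0.0214, -0.21, 0, 0, 1]]}}

```text
time: 3.98
tool_pos: [540.0, 185.5, 154.7]
tcp_rot: [161.7, -0.0, 83.8]
ft_force: [3.9, -0.5, -1.9]
finger_gap: 0.0
```

```bash
python3 - <<'E'
from h import *
arc([0,1,2,3,4,5,6],0)
c=r.snapshot("scene"); crop(c,"s6.png",275,130,160,170,4)
E
```

```text
t 3.98 rackpos [ 22.6  -9.4 154.7] rpy [161.7  -0.   83.8] F [ 3.9 -0.5 -1.9]
0 [0.0, 0.0, 0.0, -0.0, -0.0, 0.0]
1 [-0.0, -0.0021, -0.002, -0.0175, 0.0, -0.0]
2 [-0.0, -0.0042, -0.004, -0.0349, 0.0001, -0.0]
3 [-0.0, -0.0064, -0.0059, -0.0524, 0.0001, -0.0]
4 [-0.0, -0.0085, -0.0078, -0.0698, 0.0001, -0.0]
5 [-0.0, -0.0108, -0.0096, -0.0873, 0.0001, -0.0]
6 [-0.0, -0.013, -0.0114, -0.1047, 0.0002, -0.0]
```

View pics/s6.png

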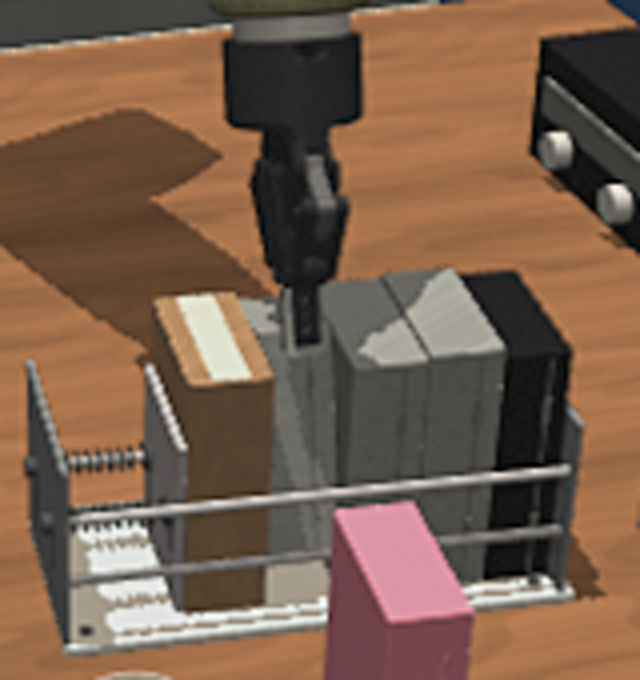

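{"method": "jog_arm", "body": {"targets": [[0, -0.0042, -0.004, -0.035, 0, 0, 1], [0, -0.0085, -0.0078, -0.07, 0, 0, 1], [0, -0.012, -0.0105, -0.096, 0, 0, 1], [0, -0.012, -0.0105, -0.096, 0, 0, 1]]}}

```text
time: 4.37
tool_pos: [525.2, 187.4, 161.5]
tcp_rot: [156.2, -0.1, 83.9]
ft_force: [1.9, -1.5, 3.4]
finger_gap: -0.3
```

{"method": "jog_arm", "body": {"targets": [[0, 0.001, 0, 0, 0, 0, 1], [0, 0.002, 0, 0, 0, 0, 1], [0, 0.006, 0, 0, 0, 0, 1], [0, 0.012, 0, 0, 0, 0, 1], [0, 0.02, 0, 0, 0, 0, 1]]}}

```text
time: 4.78
tool_pos: [542.8, 184.8, 166.8]
tcp_rot: [156.6, 0.0, 83.8]
ft_force: [-0.5, -0.1, -0.3]
finger_gap: -0.2
```

{"method": "jog_arm", "body": {"targets": [[0, 0.01, -0.04, 0, 0, 0, 1], [0, 0.01, -0.08, 0, 0, 0, 1], [0, 0.01, -0.1, 0, 0, 0, 1], [0, 0.01, -0.1, 0, 0, 0, 1]]}}

```text
time: 5.12
tool_pos: [514.3, 189.5, 270.5]
tcp_rot: [156.0, -0.3, 83.8]
ft_force: [0.9, 0.7, 0.5]
finger_gap: -0.0
```

```bash
python3 - <<'E'
from h import *
import pickle
delta(rk(-130,-10,290),down(173.9,20))
s=r.snapshot("top"); crop(s,"t7.png",215,190,150,120,5)
c=r.snapshot("scene"); crop(c,"s7.png",275,130,160,170,4)
pickle.dump((s,c),open("snap7.pkl","wb"))
E
```

```text
t 5.12 pos [514.3 189.5 270.5] rpy [156.   -0.3  83.8] F [0.9 0.7 0.5] gap -0.0
row [-0.0019, -0.1078, -0.0694, 0.6041, 0.5971, -1.4875]
```

View pics/t7.png

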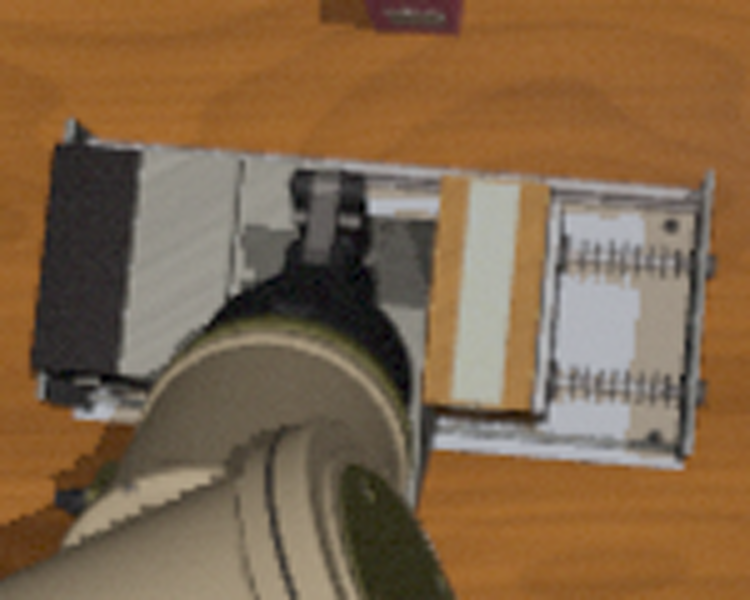

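View pics/s7.png

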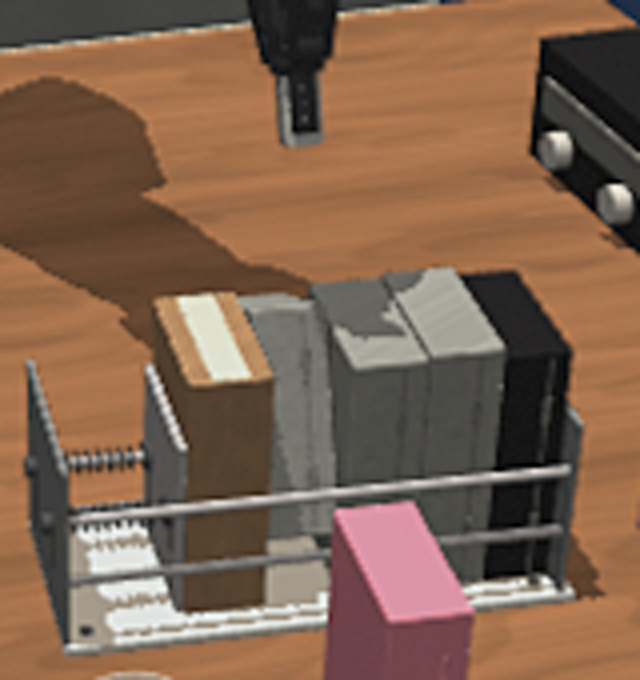

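```bash
cat >> h.py <<'E'
def boxpt(d,h,lean,y=-10,px=-50,pz=6):
    c,s=np.cos(np.radians(lean)),np.sin(np.radians(lean)); return rk(px+d*c-h*s,y,pz+h*c+d*s)
E
python3 - <<'E'
from h import *
P=boxpt(14,101+90,20);print(rkinv(P))
delta(P,down(173.9,-20))
E
```

```text
[-102.17015068  -10.          190.26957258]
t 5.22 pos [513.1 188.6 264.7] rpy [ 1.563e+02 -1.000e-01  8.380e+01] F [-0.1  0.3 -0.2] gap -0.2
row [-0.001, -0.1194, 0.0289, 0.0506, 0.0497, -1.572]
```

{"method": "jog_arm", "body": {"targets": [[0, -0.12, 0, 0.05, 0.05, -1.57, 1], [0, -0.12, 0, 0.05, 0.05, -1.57, 1], [0, -0.12, 0, 0.05, 0.05, -1.57, 1], [0, -0.12, 0, 0.05, 0.05, -1.57, 0.6], [0, -0.12, 0, 0.05, 0.05, -1.57, 0.12]]}}

```text
time: 5.63
tool_pos: [400.0, 199.7, 210.9]
tcp_rot: [161.8, 12.3, 118.3]
ft_force: [0.5, -0.5, 0.3]
finger_gap: 23.5
```

```bash
python3 - <<'E'
from h import *
delta(boxpt(14,101+90,20),down(173.9,-20))
E
```

```text
t 5.63 pos [400.  199.7 210.9] rpy [161.8  12.3 118.3] F [ 0.5 -0.5  0.3] gap 23.5
row [-0.0043, 0.0057, 0.025, 0.0239, 0.0249, -0.9382]
```

{"method": "jog_arm", "body": {"targets": [[-0.004, 0.006, -0.01, 0.024, 0.025, -0.938, 0.12], [-0.004, 0.006, -0.01, 0.024, 0.025, -0.938, 0.12], [-0.004, 0.006, -0.01, 0.024, 0.025, -0.938, 0.12], [-0.004, 0.006, -0.01, 0.024, 0.025, -0.938, 0.12], [-0.004, 0.006, -0.01, 0.024, 0.025, -0.938, 0.12]]}}

```text
time: 6.05
tool_pos: [405.3, 199.5, 225.1]
tcp_rot: [172.9, 19.5, 154.6]
ft_force: [0.2, -0.3, 0.4]
finger_gap: 75.2
```

{"method": "jog_arm", "body": {"targets": [[0, 0, 0, 0, 0, -0.32, 0.12], [0, 0, 0, 0, 0, -0.32, 0.12], [0, 0, 0, 0, 0, -0.32, 0.12], [0, 0, 0, 0, 0, -0.32, 0.12]]}}

```text
time: 6.38
tool_pos: [405.3, 199.5, 225.1]
tcp_rot: [179.6, 20.7, 174.0]
ft_force: [0.4, 0.4, -0.2]
finger_gap: 75.0
```

```bash
python3 - <<'E'
from h import *
import pickle
delta(boxpt(14,101+90,20),down(173.9,-20))
s=r.snapshot("top"); crop(s,"t8.png",215,190,150,120,5)
c=r.snapshot("scene"); crop(c,"s8.png",275,130,160,170,4)
pickle.dump((s,c),open("snap8.pkl","wb"))
for a in (14,17,20,23):
  print(a,(proj(s,[boxpt(100,132,a,12),boxpt(100,132,a,-32),boxpt(0,132,a,12),boxpt(0,132,a,-32)])-[215,190])*5, (proj(c,[boxpt(100,132,a,12),boxpt(100,132,a,-32)])-[275,130])*4)
E
```

```text
t 6.38 pos [405.3 199.5 225.1] rpy [179.6  20.7 174. ] F [ 0.4  0.4 -0.2] gap 75.0
row [0.0023, -0.0004, 0.0364, 0.0071, 0.0117, 0.0009]
14 [[331.99739232 241.75611495]
 [432.85507131 249.74446983]
 [317.41011301 466.81453452]
 [417.09505366 474.85185752]] [[336.02555946 333.75704525]
 [259.10912269 340.8366311 ]]
17 [[329.54936056 259.29984377]
 [430.78879615 267.32973087]
 [316.46678756 482.08093098]
 [416.05552085 490.12010876]] [[332.47157212 321.83095312]
 [255.82767999 328.81296504]]
20 [[327.15140116 277.44090038]
 [428.7374227  285.50999088]
 [315.63200752 497.09183068]
 [415.09266638 505.13010392]] [[328.83190873 310.53414415]
 [252.47873736 317.42116078]]
23 [[324.81337421 296.11477597]
 [426.70909894 304.22055471]
 [314.90844237 511.79273358]
 [414.20975553 519.82734854]] [[325.12039449 299.89871138]
 [249.07489873 306.69362088]]
```

View pics/t8.png

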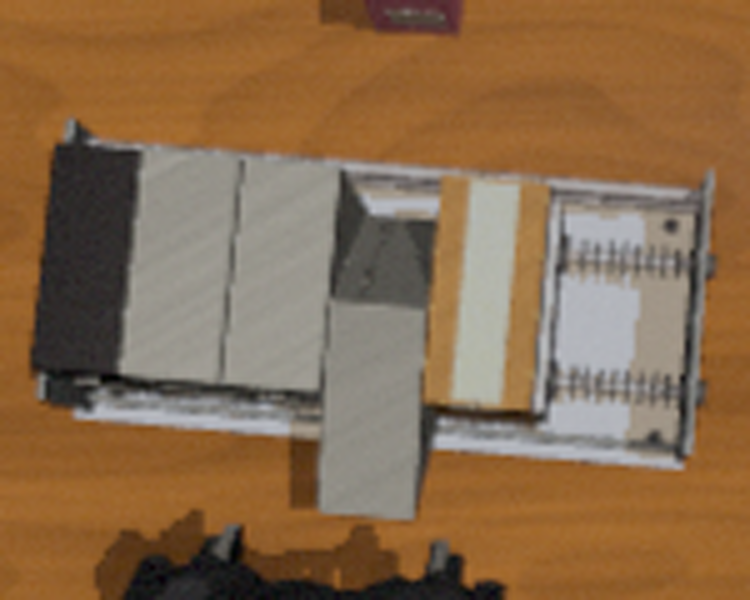

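View pics/s8.png

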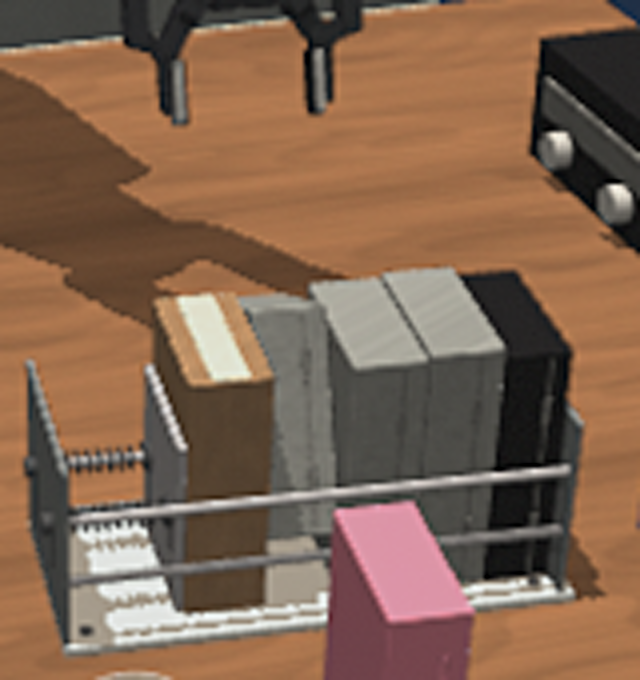

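The top view shows the short box leaning out alone: back edge at (328,300)-(425,308), front edge at (320,512)-(415,519). That matches a lean of about 23°. The other boxes are upright.

```bash
python3 - <<'E'
from h import *
delta(boxpt(20,94+60,23,-11),down(173.9,-23))
delta(boxpt(20,94,23,-11),down(173.9,-23))
E
```

```text
t 6.48 pos [405.3 199.7 225.7] rpy [179.4  20.7 173.6] F [0.1 0.3 0.2] gap 74.9
row [0.0051, -0.0019, 0.073, 0.0075, -0.0399, -0.0056]
t 6.48 pos [405.3 199.7 225.7] rpy [179.4  20.7 173.6] F [0.1 0.3 0.2] gap 74.9
row [0.0027, -0.0024, 0.1329, 0.0075, -0.0399, -0.0056]
```

{"method": "jog_arm", "body": {"targets": [[0.005, -0.002, 0.03, 0.008, -0.04, -0.005, 0.12], [0.005, -0.002, 0.055, 0.008, -0.04, -0.005, 0.12], [0.005, -0.002, 0.073, 0.008, -0.04, -0.005, 0.12], [0.005, -0.002, 0.073, 0.008, -0.04, -0.005, 0.12]]}}

```text
time: 6.82
tool_pos: [424.7, 195.0, 151.9]
tcp_rot: [-179.8, 22.8, 173.9]
ft_force: [-1.0, -0.3, -2.1]
finger_gap: 74.9
```

```bash
python3 - <<'E'
from h import *
delta(boxpt(20,94,23,-11),down(173.9,-23))
s=r.snapshot("top"); crop(s,"t9.png",215,190,150,120,5)
E
```

```text
t 6.82 pos [424.7 195.  151.9] rpy [-179.8   22.8  173.9] F [-1.  -0.3 -2.1] gap 74.9
row [-0.0029, 0.0014, 0.0571, -0.003, -0.004, 0.0007]
```

View pics/t9.png

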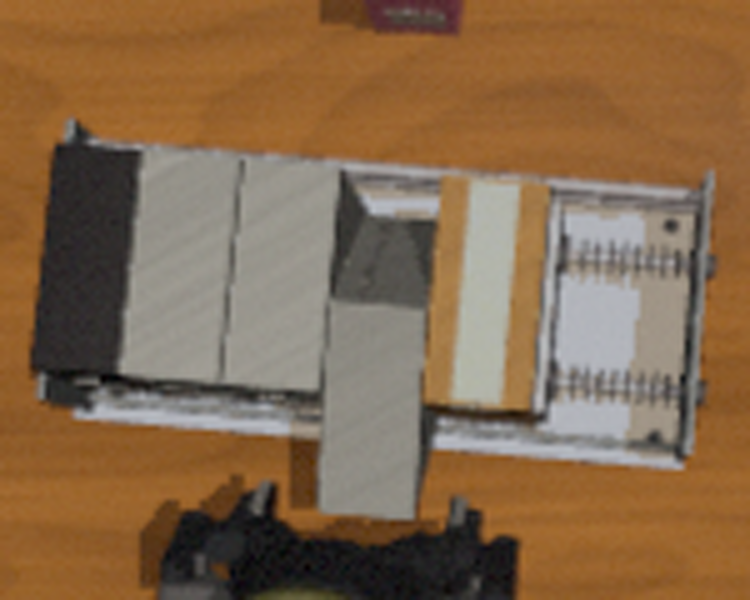

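{"method": "jog_arm", "body": {"targets": [[-0.003, 0.001, 0.02, 0, 0, 0, 0.12], [-0.003, 0.001, 0.04, 0, 0, 0, 0.12], [-0.003, 0.001, 0.057, 0, 0, 0, 0.12], [-0.003, 0.001, 0.057, 0, 0, 0, 0.12]]}}

```text
time: 7.2
tool_pos: [451.2, 194.2, 104.1]
tcp_rot: [-179.9, 23.0, 173.9]
ft_force: [-1.0, -1.0, -1.4]
finger_gap: 75.4
```

```bash
python3 - <<'E'
from h import *
delta(boxpt(20,94,23,-11),down(173.9,-23))
s=r.snapshot("top"); crop(s,"t10.png",215,190,150,120,5)
c=r.snapshot("scene"); crop(c,"s10.png",275,130,160,170,4)
E
```

```text
t 7.2 pos [451.2 194.2 104.1] rpy [-179.9   23.   173.9] F [-1.  -1.  -1.4] gap 75.4
row [0.003, -0.0007, 0.0028, -0.0008, -0.0004, 0.0007]
```

View pics/t10.png

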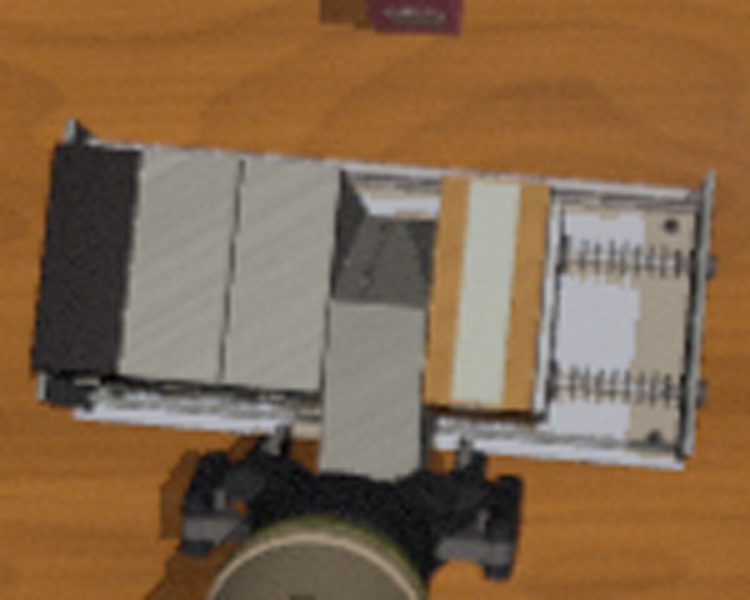

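View pics/s10.png

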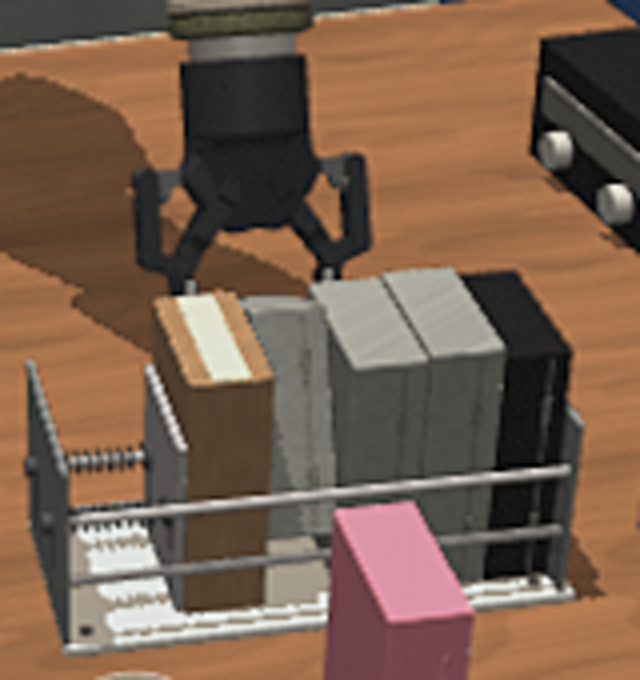

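The fingers straddle the spine at (278,435) and (467,445), with the box centred at about x=371. I'll close firmly.

{"method": "jog_arm", "body": {"targets": [[0, 0, 0.003, 0, 0, 0, 0.5], [0, 0, 0.003, 0, 0, 0, 0.7], [0, 0, 0.003, 0, 0, 0, 1], [0, 0, 0.003, 0, 0, 0, 1], [0, 0, 0.003, 0, 0, 0, 1]], "newtons": 110}}

```text
time: 7.72
tool_pos: [453.5, 194.2, 104.9]
tcp_rot: [-180.0, 23.2, 174.0]
ft_force: [-6.6, -6.4, 9.7]
finger_gap: 42.3
```

{"method": "jog_arm", "body": {"targets": [[0, 0, 0, 0, 0, 0, 1], [0, 0, 0, 0, 0, 0, 1], [0, 0, 0, 0, 0, 0, 1]], "newtons": 110}}

```text
time: 7.97
tool_pos: [453.5, 194.2, 104.9]
tcp_rot: [-180.0, 23.2, 174.0]
ft_force: [-6.0, -7.0, 8.8]
finger_gap: 42.7
```

```bash
python3 - <<'E'
from h import *
p=r.sense()["tool_pos"]
delta(p+[0,0,100],down(173.9,-23))
delta(p+[0,0,200],down(173.9,-23))
E
```

```text
t 7.97 pos [453.5 194.2 104.9] rpy [-180.    23.2  174. ] F [-6.  -7.   8.8] gap 42.7
row [-0.0394, -0.0001, -0.0919, 0.0, 0.0039, 0.0014]
t 7.97 pos [453.5 194.2 104.9] rpy [-180.    23.2  174. ] F [-6.  -7.   8.8] gap 42.7
row [-0.0789, -0.0001, -0.1838, 0.0, 0.0039, 0.0014]
```

{"method": "jog_arm", "body": {"targets": [[-0.0024, 0, -0.0055, 0, 0, 0, 1], [-0.0048, 0, -0.011, 0, 0, 0, 1], [-0.0079, 0, -0.0184, 0, 0, 0, 1], [-0.0118, 0, -0.0276, 0, 0, 0, 1], [-0.0158, 0, -0.0368, 0, 0, 0, 1]]}}

```text
time: 8.38
tool_pos: [451.4, 194.4, 142.3]
tcp_rot: [-179.9, 22.9, 174.0]
ft_force: [-0.2, 0.9, -13.9]
finger_gap: 41.8
```

```bash
python3 - <<'E'
from h import *
print(r.sense()["ft_force"],r.sense()["wrist_torque"])
s=r.snapshot("top"); crop(s,"t11.png",215,190,150,120,5)
c=r.snapshot("scene"); crop(c,"s11.png",275,130,160,170,4)
E
```

```text
[ -0.22918446   0.86126336 -13.86869071] [ 0.65033973  1.77485798 -0.28165444]
```

View pics/t11.png

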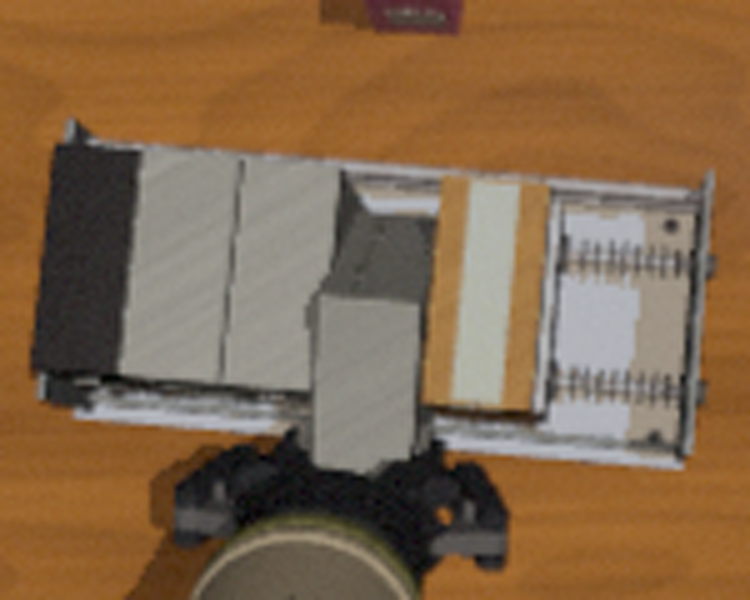

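View pics/s11.png

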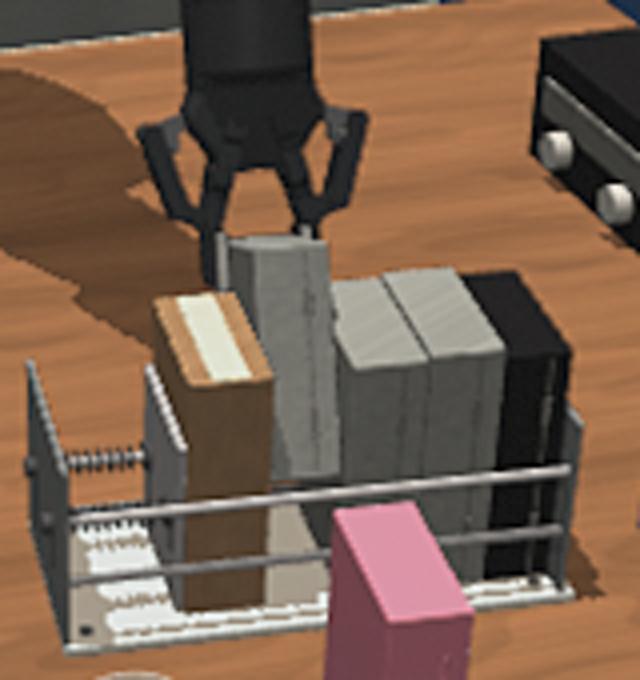

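The box is rising cleanly, leaning in the fingers at about (290,350). Its neighbours are upright. I'll continue upward.

{"method": "jog_arm", "body": {"targets": [[-0.0055, 0, -0.0129, 0, 0, 0, 1], [-0.011, 0, -0.0257, 0, 0, 0, 1], [-0.0165, 0, -0.0386, 0, 0, 0, 1], [-0.022, 0, -0.0515, 0, 0, 0, 1], [-0.0276, 0, -0.0643, 0, 0, 0, 1]]}}

```text
time: 8.9
tool_pos: [452.4, 194.3, 213.2]
tcp_rot: [-179.9, 23.0, 174.0]
ft_force: [-0.5, -0.2, -13.3]
finger_gap: 42.1
```

{"method": "jog_arm", "body": {"targets": [[-0.0055, 0, -0.0129, 0, 0, 0, 1], [-0.011, 0, -0.0257, 0, 0, 0, 1], [-0.0165, 0, -0.0386, 0, 0, 0, 1], [-0.022, 0, -0.0515, 0, 0, 0, 1], [-0.0315, 0, -0.0735, 0, 0, 0, 1]]}}

```text
time: 9.32
tool_pos: [453.3, 194.6, 294.3]
tcp_rot: [180.0, 23.2, 174.1]
ft_force: [-0.4, -0.7, -3.1]
finger_gap: 42.4
```

```bash
python3 - <<'E'
from h import *
import pickle
print(r.sense()["ft_force"])
s=r.snapshot("top"); crop(s,"t12.png",195,170,190,150,4)
c=r.snapshot("scene"); crop(c,"s12.png",265,100,170,190,4)
pickle.dump((s,c),open("snap12.pkl","wb"))
E
```

```text
[-0.40888587 -0.69747223 -3.05325941]
```

View pics/t12.png

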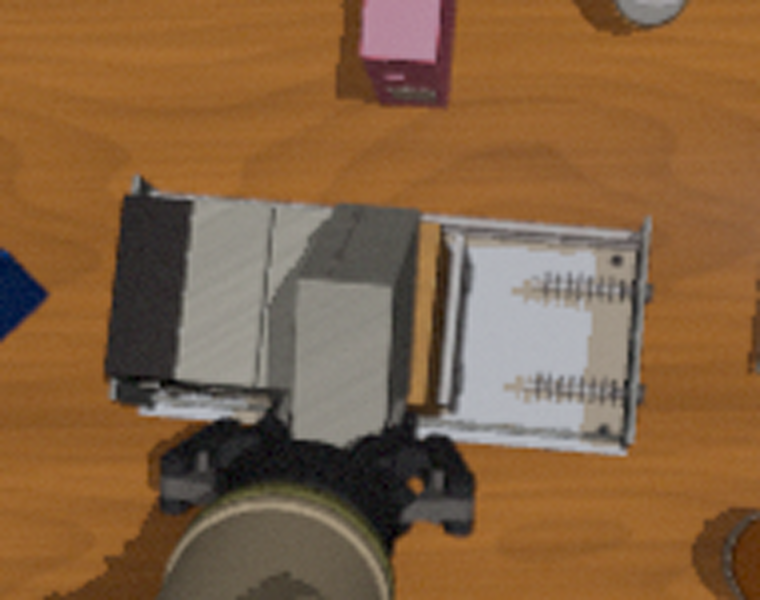

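View pics/s12.png

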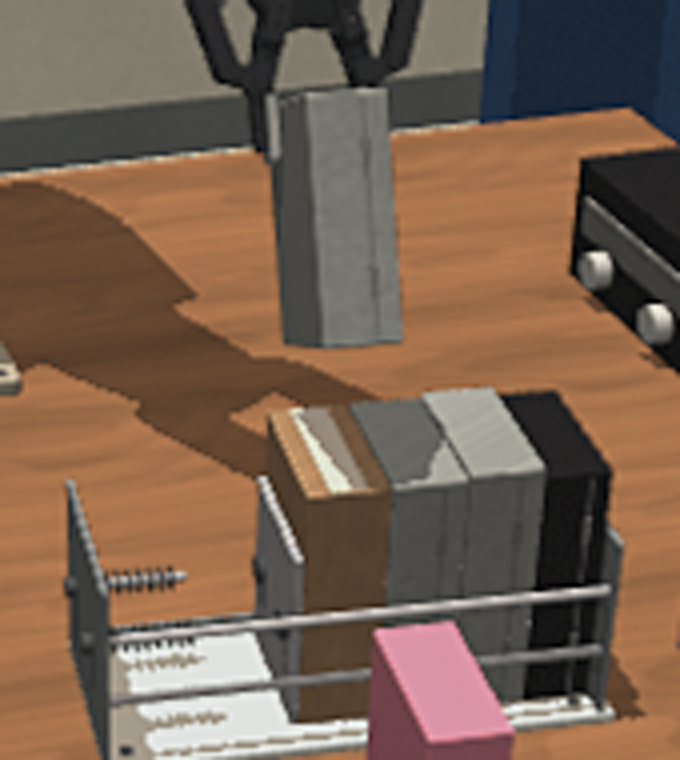

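The box hangs clear of the row, which has closed up and stands upright. Next I'll fit the box pose in the hand from its corners in both views.

```bash
cat > fitbox.py <<'E'
from h import *
from scipy.optimize import least_squares
f=lambda p,ox,oy,k:((p[0]+.5)/k-.5+ox,(p[1]+.5)/k-.5+oy)
def fitbox(s,c,T,S,to,so,k=4,yaw0=RY,lean0=-23,p0=(450,190,200)):
    Tu=np.array([f(p,*to,k) for p,_ in T]).reshape(-1,2);Su=np.array([f(p,*so,k) for p,_ in S]).reshape(-1,2)
    TL=np.array([q for _,q in T],float).reshape(-1,3);SL=np.array([q for _,q in S],float).reshape(-1,3)
    def W(p,L): return Ro.from_euler('ZYX',p[3:]*57.2958,degrees=True).apply(L)+p[:3]
    def res(p):
        o=[]
        if len(T): o.append((proj(s,W(p,TL))-Tu).ravel())
        if len(S): o.append((proj(c,W(p,SL))-Su).ravel())
        return np.concatenate(o)
    o=least_squares(res,[*p0,np.radians(yaw0),np.radians(lean0),0],x_scale=[100,100,100,1,1,1])
    print("box",o.x[:3].round(1),"yaw/pitch/roll",np.degrees(o.x[3:]).round(1),"res",res(o.x).round(1).tolist()); return o.x
E
python3 - <<'E'
from fitbox import *
import pickle
s,c=pickle.load(open("snap12.pkl","rb"))
T=[((300,280),(50,22,132)),((391,285),(50,-22,132)),((337,205),(50,22,0)),((418,211),(50,-22,0))]
S=[((318,92),(50,-22,132)),((387,88),(50,22,132)),((322,347),(50,-22,0)),((402,340),(50,22,0)),((285,343),(-50,-22,0))]
x=fitbox(s,c,T,S,(195,170),(265,100))
# expected from tool
t=r.sense(); R0=Ro.from_euler('xyz',t["tcp_rot"],degrees=True)
Rb=Ro.from_euler('ZYX',x[3:]*57.2958,degrees=True)
print("tcp in box frame",Rb.inv().apply(t["tool_pos"]-x[:3]),"tool z in box",Rb.inv().apply(R0.apply([0,0,1])),"expect (-30,0,94)")
E
```

```text
box [513.4 190.5 220.8] yaw/pitch/roll [ -7.5 -23.4   0.5] res [-2.2, -0.8, -0.1, 0.5, -1.2, -0.7, 0.3, -0.0, -3.2, 0.2, 0.3, -0.1, -0.3, 0.5, 0.1, 0.6, -0.8, -0.6]
tcp in box frame [-20.90789233  -1.5878376   96.44912122] tool z in box [ 0.00522896  0.00657211 -0.99996473] expect (-30,0,94)
```

```bash
cat >> h.py <<'E'
def tr(x,y,z): return TR+Ro.from_euler('z',TY,degrees=True).apply([x,y,z])
E
python3 - <<'E'
from h import *
P=tr(-25,67,250); print(P)
delta(P,down(180+TY,0))
E
```

```text
[544.0462017  -97.04563308 250.        ]
t 9.42 pos [456.  195.6 301. ] rpy [179.7  23.8 173.9] F [-0.   0.2 -2. ] gap 41.9
row [-0.0879, -0.2822, 0.0928, 0.0187, 0.4144, 0.0635]
```

{"method": "jog_arm", "body": {"targets": [[-0.005, -0.014, 0.003, 0.001, 0.02, 0.003, 1], [-0.015, -0.037, 0.007, 0.002, 0.06, 0.008, 1], [-0.025, -0.062, 0.012, 0.004, 0.1, 0.014, 1], [-0.035, -0.09, 0.018, 0.006, 0.14, 0.02, 1], [-0.044, -0.118, 0.024, 0.008, 0.18, 0.026, 1]]}}

```text
time: 9.83
tool_pos: [491.6, 70.8, 289.6]
tcp_rot: [179.9, 12.9, 172.5]
ft_force: [1.4, 0.5, -2.8]
finger_gap: 41.9
```

```bash
python3 - <<'E'
from h import *
delta(tr(-25,67,250),down(180+TY,0))
E
```

```text
t 9.83 pos [491.6  70.8 289.6] rpy [179.9  12.9 172.5] F [ 1.4  0.5 -2.8] gap 41.9
row [-0.0632, -0.1596, 0.055, 0.0053, 0.2257, 0.0383]
```

{"method": "jog_arm", "body": {"targets": [[-0.01, -0.028, 0.008, 0.001, 0.045, 0.008, 1], [-0.022, -0.058, 0.016, 0.002, 0.09, 0.015, 1], [-0.034, -0.09, 0.026, 0.003, 0.135, 0.022, 1], [-0.046, -0.118, 0.036, 0.004, 0.175, 0.03, 1], [-0.056, -0.142, 0.046, 0.005, 0.205, 0.035, 1]]}}

```text
time: 10.25
tool_pos: [537.4, -80.2, 256.3]
tcp_rot: [-179.9, 1.1, 170.4]
ft_force: [0.5, -0.2, -2.9]
finger_gap: 42.0
```

{"method": "jog_arm", "body": {"targets": [[-0.003, -0.007, 0.004, 0, 0.01, 0.002, 1], [-0.003, -0.01, 0.008, 0, 0.015, 0.002, 1], [-0.003, -0.01, 0.008, 0, 0.015, 0.002, 1]]}}

```text
time: 10.5
tool_pos: [537.4, -87.9, 246.9]
tcp_rot: [-180.0, 0.2, 170.3]
ft_force: [0.3, 0.8, -2.2]
finger_gap: 41.9
```

```bash
python3 - <<'E'
from h import *
import pickle
delta(tr(-25,67,160),down(180+TY,0))
s=r.snapshot("top"); crop(s,"t13.png",330,160,190,150,4)
c=r.snapshot("scene"); crop(c,"s13.png",120,150,190,190,4)
pickle.dump((s,c),open("snap13.pkl","wb"))
E
```

```text
t 10.5 pos [537.4 -87.9 246.9] rpy [-180.     0.2  170.3] F [ 0.3  0.8 -2.2] gap 41.9
row [-0.0078, -0.0079, 0.0869, -0.0003, 0.0028, -0.0003]
```

View pics/t13.png

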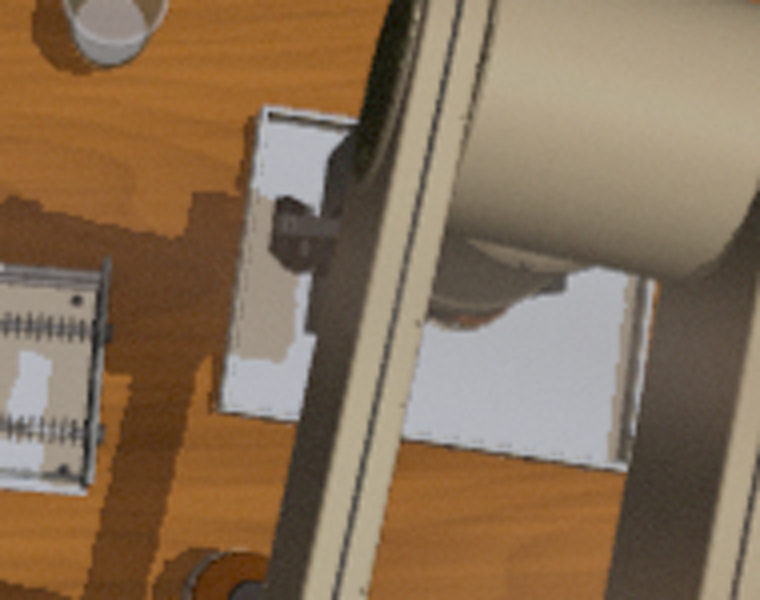

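View pics/s13.png

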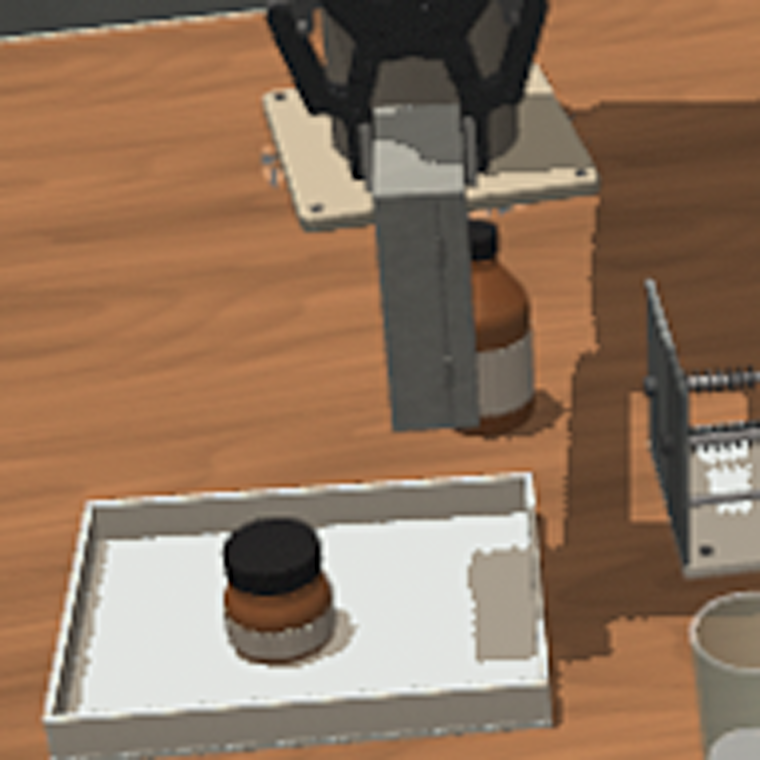

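```bash
python3 - <<'E'
from fitbox import *
import pickle
s,c=pickle.load(open("snap13.pkl","rb"))
S=[((374,197),(50,-22,132)),((467,195),(50,22,132)),((393,432),(50,-22,0)),((480,427),(50,22,0)),((460,103),(-50,22,132)),((374,107),(-50,-22,132))]
x=fitbox(s,c,[],S,(0,0),(120,150),yaw0=-9.7,lean0=0,p0=(560,-90,150))
t=r.sense();Rb=Ro.from_euler('z',-9.7,degrees=True)
print("tcp in box",Rb.inv().apply(t["tool_pos"]-x[:3]))
# tray check in scene: outer corners z=30
for p in [(92,503),(532,477),(553,690),(45,722)]: print(pix(c,*f(p,120,150,4),30).round(1))
print("jar lid", pix(c,*f((272,548),120,150,4),60).round(1))
print(proj(c,[tr(-95,-125,30),tr(-95,125,30),tr(95,125,30),tr(95,-125,30)])*4-[480,600])
E
```

```text
box [550.4 -90.1 141.5] yaw/pitch/roll [-9.5  0.1 -0.5] res [-0.1, 0.3, 0.1, -0.3, -0.2, -0.0, 0.1, -0.1, 0.2, 0.1, -0.1, 0.0]
tcp in box [-13.20564949   1.38463562 106.76107331]
[ 448.6 -271.9   30. ]
[494.8 -30.4  30. ]
[683.1 -62.4  30. ]
[ 634.  -307.3   30. ]
jar lid [ 562.8 -183.8   60. ]
[[ 84.93132103 496.477701  ]
 [530.68753158 465.46705656]
 [550.9558324  674.30027658]
 [ 44.74525449 715.07238236]]
```

The box hangs upright (fit: pitch 0.1°, roll -0.5°) over the free side of the tray. I'll shift slightly, lower it, then feel for the floor.

{"method": "jog_arm", "body": {"targets": [[-0.004, -0.004, 0.015, 0, 0.002, 0, 1], [-0.008, -0.008, 0.04, 0, 0.003, 0, 1], [-0.008, -0.008, 0.065, 0, 0.003, 0, 1], [-0.008, -0.008, 0.09, 0, 0.003, 0, 1], [-0.008, -0.008, 0.105, 0, 0.003, 0, 1]]}}

```text
time: 11.02
tool_pos: [543.6, -95.0, 141.2]
tcp_rot: [180.0, 0.0, 170.5]
ft_force: [-0.1, -0.3, -3.3]
finger_gap: 42.1
```

{"method": "jog_arm", "body": {"targets": [[0, 0, 0.008, 0, 0, 0, 1], [0, 0, 0.012, 0, 0, 0, 1], [0, 0, 0.012, 0, 0, 0, 1]]}}

```text
time: 11.27
tool_pos: [544.7, -96.0, 131.4]
tcp_rot: [-180.0, 0.1, 170.4]
ft_force: [-0.1, -0.2, -2.7]
finger_gap: 42.3
```

```bash
python3 - <<'E'
from h import *
delta(tr(-25,67,98),down(180+TY,0))
s=r.snapshot("top"); crop(s,"t14.png",330,160,190,150,4)
c=r.snapshot("scene"); crop(c,"s14.png",120,200,190,150,4)
E
```

```text
t 11.27 pos [544.7 -96.  131.4] rpy [-1.800e+02  1.000e-01  1.704e+02] F [-0.1 -0.2 -2.7] gap 42.3
row [0.0005, -0.0012, 0.0334, -0.0001, 0.0014, 0.0019]
```

View pics/s14.png

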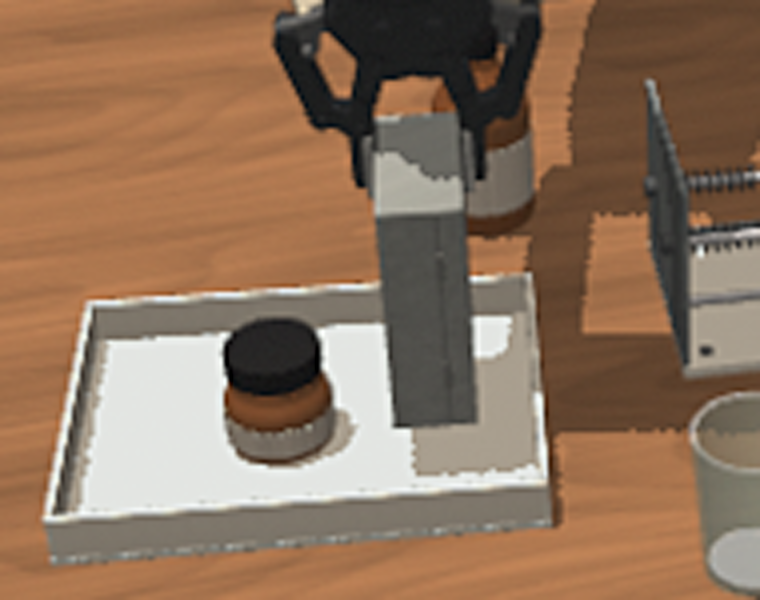

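It is clear of the jar and inside the walls: back lower edge at (393..475,425), jar's right side at about 332. Lowering slowly.

{"method": "jog_arm", "body": {"targets": [[0, 0, 0.005, 0, 0, 0, 1], [0, 0, 0.01, 0, 0, 0, 1], [0, 0, 0.015, 0, 0, 0, 1], [0, 0, 0.018, 0, 0, 0, 1]]}}

```text
time: 11.7
tool_pos: [544.3, -96.8, 112.2]
tcp_rot: [180.0, 0.0, 170.3]
ft_force: [0.9, 0.2, -3.3]
finger_gap: 42.0
```

{"method": "jog_arm", "body": {"targets": [[0, 0, 0.002, 0, 0, 0, 1], [0, 0, 0.004, 0, 0, 0, 1], [0, 0, 0.005, 0, 0, 0, 1]]}}

```text
time: 11.95
tool_pos: [544.5, -96.8, 107.5]
tcp_rot: [-180.0, 0.0, 170.3]
ft_force: [0.7, -0.6, -3.2]
finger_gap: 42.4
```

{"method": "jog_arm", "body": {"targets": [[0, 0, 0.002, 0, 0, 0, 1], [0, 0, 0.004, 0, 0, 0, 1], [0, 0, 0.004, 0, 0, 0, 1]]}}

```text
time: 12.2
tool_pos: [544.4, -96.8, 103.6]
tcp_rot: [-180.0, 0.0, 170.3]
ft_force: [-1.1, -0.1, -3.7]
finger_gap: 42.0
```

{"method": "jog_arm", "body": {"targets": [[0, 0, 0.002, 0, 0, 0, 1], [0, 0, 0.003, 0, 0, 0, 1], [0, 0, 0.003, 0, 0, 0, 1]]}}

```text
time: 12.45
tool_pos: [545.4, -97.0, 102.4]
tcp_rot: [-180.0, 0.1, 170.3]
ft_force: [-1.5, 0.5, 5.8]
finger_gap: 42.0
```

{"method": "jog_arm", "body": {"targets": [[0, 0, 0.002, 0, 0, 0, 1], [0, 0, 0.002, 0, 0, 0, 1]]}}

```text
time: 12.62
tool_pos: [546.1, -97.1, 102.3]
tcp_rot: [-180.0, 0.2, 170.3]
ft_force: [-5.6, 1.4, 18.5]
finger_gap: 42.3
```

{"method": "jog_arm", "body": {"targets": [[0, 0, 0.0015, 0, 0, 0, 1], [0, 0, 0.0015, 0, 0, 0, 1]]}}

```text
time: 12.78
tool_pos: [547.5, -97.5, 102.0]
tcp_rot: [-180.0, 0.4, 170.3]
ft_force: [-3.6, 1.3, 21.9]
finger_gap: 41.9
```

The box is on the floor. I'll relieve the load, then look before releasing.

{"method": "jog_arm", "body": {"targets": [[0, 0, -0.002, 0, 0, 0, 1], [0, 0, -0.0035, 0, 0, 0, 1], [0, 0, -0.0035, 0, 0, 0, 1]]}}

```text
time: 13.03
tool_pos: [545.5, -97.0, 102.0]
tcp_rot: [-180.0, 0.2, 170.3]
ft_force: [0.4, -0.0, 6.6]
finger_gap: 42.4
```

```bash
python3 - <<'E'
from h import *
t=r.sense();print(t["ft_force"],t["wrist_torque"],t["tool_pos"])
c=r.snapshot("scene"); crop(c,"s15.png",120,200,190,150,4)
E
```

```text
[ 0.42035753 -0.04312718  6.63890557] [0.09406741 0.19955015 0.00114021] [545.50216595 -97.02547921 102.02662686]
```

View pics/s15.png

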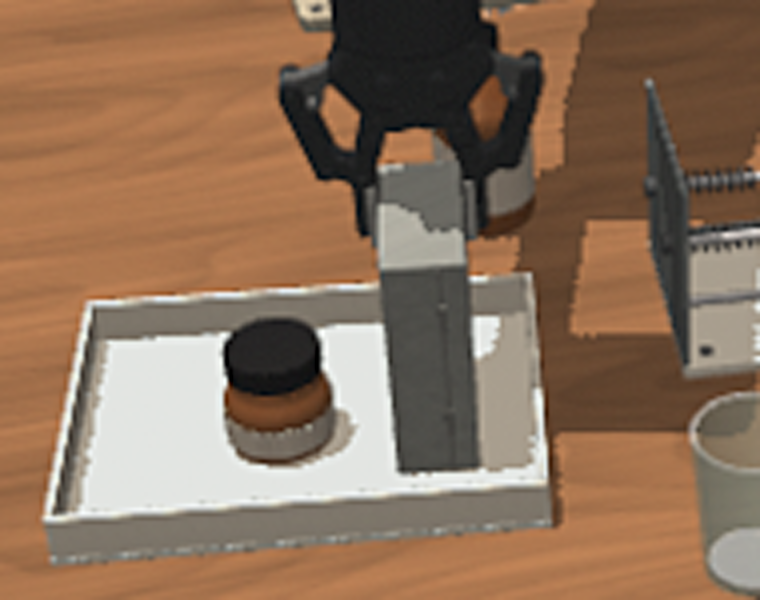

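The box stands on the tray floor, back lower edge at (397..478,470), clear of the jar and the far wall. Releasing.

{"method": "jog_arm", "body": {"targets": [[0, 0, -0.001, 0, 0, 0, 0.7], [0, 0, -0.001, 0, 0, 0, 0.5], [0, 0, -0.001, 0, 0, 0, 0.4], [0, 0, -0.001, 0, 0, 0, 0.25], [0, 0, -0.001, 0, 0, 0, 0.1]], "newtons": 20}}

```text
time: 13.5
tool_pos: [544.4, -96.7, 101.6]
tcp_rot: [180.0, 0.0, 170.3]
ft_force: [0.2, -0.6, 0.2]
finger_gap: 73.6
```

{"method": "jog_arm", "body": {"targets": [[0, 0, 0, 0, 0, 0, 0.05], [0, 0, 0, 0, 0, 0, 0.05], [0, 0, 0, 0, 0, 0, 0.05]]}}

```text
time: 13.75
tool_pos: [544.6, -96.8, 101.9]
tcp_rot: [-180.0, 0.0, 170.3]
ft_force: [1.1, 0.6, 0.2]
finger_gap: 80.9
```

```bash
python3 - <<'E'
from h import *
import pickle
t=r.sense();print(t["ft_force"],t["tool_pos"])
s=r.snapshot("top"); crop(s,"t16.png",330,160,190,150,4)
c=r.snapshot("scene"); crop(c,"s16.png",120,200,190,150,4)
E
```

```text
[1.14079601 0.567921   0.22602295] [544.63383516 -96.77973904 101.90450113]
```

View pics/s16.png

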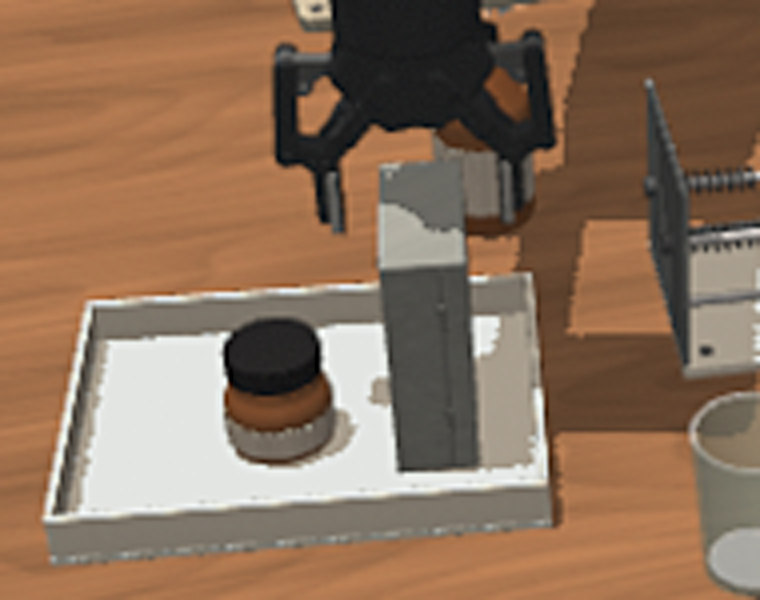

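The box stands freely between the open fingers. I'll withdraw straight up.

{"method": "jog_arm", "body": {"targets": [[0, 0, -0.01, 0, 0, 0, 0.05], [0, 0, -0.035, 0, 0, 0, 0.05], [0, 0, -0.07, 0, 0, 0, 0.05], [0, 0, -0.105, 0, 0, 0, 0.05], [0, 0, -0.14, 0, 0, 0, 0.05]]}}

```text
time: 14.27
tool_pos: [544.2, -96.6, 244.2]
tcp_rot: [-180.0, 0.0, 170.3]
ft_force: [0.4, -0.2, -0.1]
finger_gap: 81.1
```

{"method": "jog_arm", "body": {"targets": [[0.03, 0, -0.02, 0, 0, 0, 0.05], [0.07, 0, -0.03, 0, 0, 0, 0.05], [0.1, 0, -0.03, 0, 0, 0, 0.05], [0.1, 0, -0.03, 0, 0, 0, 0.05]]}}

```text
time: 14.6
tool_pos: [442.6, -79.2, 273.7]
tcp_rot: [-180.0, 0.1, 170.3]
ft_force: [0.2, -0.5, 0.4]
finger_gap: 81.0
```

```bash
python3 - <<'E'
from fitbox import *
import pickle
t=r.sense();print(t["ft_force"],t["tool_pos"],t["time"])
s=r.snapshot("top"); cv2.imwrite("pics/t17.png",s["pixels"][:,:,::-1])
c=r.snapshot("scene"); cv2.imwrite("pics/s17.png",c["pixels"][:,:,::-1])
E
```

```text
[ 0.2323663  -0.5311118   0.41609485] [442.56284812 -79.20508337 273.65571407] 14.6
```

View pics/t17.png

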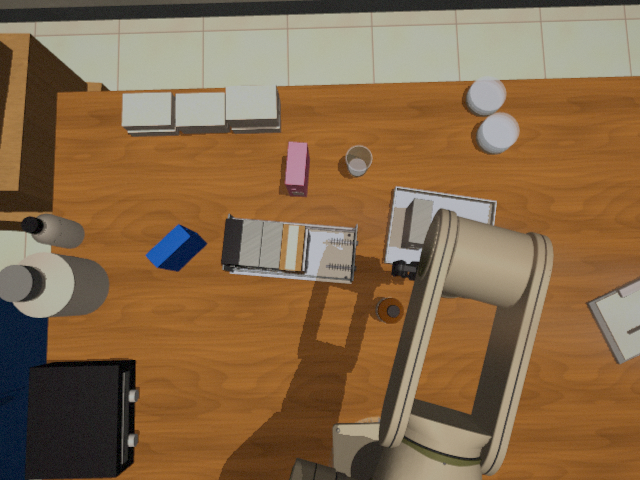

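View pics/s17.png

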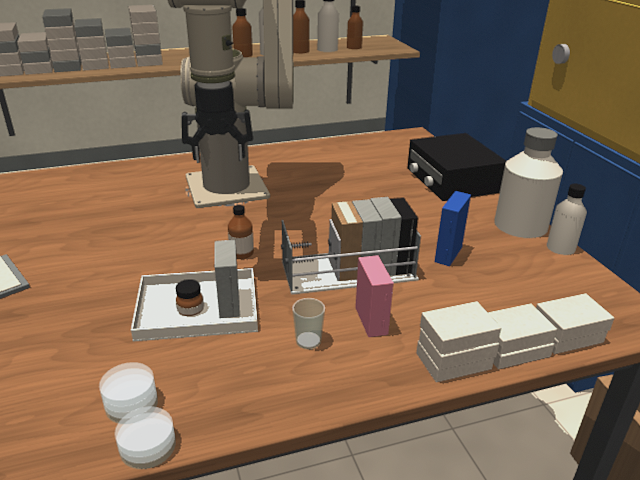

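The box stands upright in the tray at (227,280) in the scene view. The jar (188,297), bottle and beaker appear where they were, and four boxes stand upright in the rack. The robot is clear, so I'm handing in.

```bash
python3 -c "
from bench import r
print(r.hand_in()); print(r.sense()['time'])"
```

```text
the job is handed in; nothing more can be done
None
the job is handed in; nothing more can be done
```

The short box is standing upright on the floor of the issue tray, beside the jar, and I handed the job in at about 14.7 s. The hand-in gave no verdict, so the results below come from my own checks.

**What I did:** The short box was in place four, next to the carton. With the fingers shut I pushed its top back edge forward at about 4–5 N until it leaned, then backed off. It stayed leaning on its own at about 23° while I moved round to the front. I gripped the spine at 110 N and lifted it straight up, with about 14 N of drag. I turned it upright over the tray and lowered it until the wrist force showed it was on the floor. Then I took off most of the load, opened the fingers and withdrew.

**Last checks:**
- **Short box:** it looks upright in the final camera views and measured about 0.5° off vertical while still in the hand. It is clear of the tray walls and the jar.
- **Other boxes:** all four look upright in the rack, and the row has closed up.
- **Jar, bottle and beaker:** they appear at the same pixels as at the start, judged by eye.
- **Robot:** the wrist force is near zero, so it is touching nothing.

**Where measurements disagreed:** the side ("scene") camera read about 6–11 mm further back in x than the top camera. The grip height above the box's base also varied, from about 94 to 107 mm depending on the view. I relied on the top camera and on wrist force for touchdown, and the box touched down within that range.

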